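Put the kickstand down and hold the frame stub upright

TASK

The open red kit drawer is in the way of the kickstand: first push it fully home until it clicks in behind its detent, then flip the kickstand of the leaning blue frame stub down over centre until it snaps fully down. Then take hold of the frame with the gripper, bring it upright and finish while still holding it upright (let go and it tips over). Leave the jar, the spray can and the wrench where they are.

Things in the scene. Friction and masses are not known exactly. Their poses are not given: they have to be found in the camera images.
- cradle: Grey floor plate fixed to the bench, carrying the frame stub; 140 (x) by 240 (y) by 8 mm. Origin on the bench below the frame's pivot axis. Its y runs along the frame to the hub end (rear); x across it, away from the kickstand side (roughly away from the robot, yaw within 0.3 rad). A padded rest post, 148 mm tall, stands at x +57 to +87, y -40 mm; the frame leans on it at first.
- pivot (a point): Point on the frame's tipping axis, 30 mm above the cradle's origin. The axis runs along the cradle's y.
- frame (a joint): Lean of the frame about the pivot axis, rad. 0 = upright; negative = leaning to the cradle's +x, on to the rest post (stop at -0.32, where it lies at first); positive = to the kickstand side (stop at +0.14, the lowered foot on the bench). Free to tip: top-heavy, about 0.85 kg, it falls to one stop or the other when let go. Righting it at the top tube takes 1 to 2 N.
- frame_grip (a point): Where to hold the frame: on the axis of the blue top tube (28 mm round, level, along cradle y; reaches 69 mm to -y and 104 mm to +y of here), 225 mm from the pivot axis. Frame upright: x 0, y -90, z 255 mm of the cradle. Struts join the tube from below 30 mm to -y and 50 mm to +y, in the frame's plane: fingers can close across the tube from above. Orientation: the frame's.
- stand (a joint): Kickstand angle, rad. 0 = up (stored, pointing to the rear, 0.14 rad above level), grows as it swings down, 1.70 = fully down (square to the top tube). Over-centre spring about 0.85: below that it springs back up, beyond that it snaps down by itself. Pushing it down takes 2 to 3 N at the foot.
- stand_hinge (a point): Centre of the kickstand's hinge, on the hub axle end. The hinge axis runs across the frame (cradle's x when upright). In the frame's own plane it lies 100 mm from the pivot axis, at cradle y = +30 mm, 60 mm to the kickstand side (cradle -x). Orientation is that of the frame.
- stand_foot (a point): Centre of the kickstand's orange foot, 18 mm thick, at the end of the 12 mm round leg: 110 mm from the hinge axis, 35 mm further out (frame's -x) than the hinge. At the start it points to the rear (cradle +y), in front of the kit unit, about 170 mm above the bench; swinging down it would meet the open drawer.
- kit: Red steel kit drawer unit fixed to the bench beside the frame's rear end, 180 mm deep (its x), 150 mm wide (its y), 75 mm high. Origin on the bench at the centre of its underside. Its drawer opens to its -x (roughly towards the robot).
- drawer (a joint): How far the drawer stands out, m. 0 = fully home, seated behind the detent; at the start it stands out 0.06 to 0.11. A sprung roller detent resists over the last 13 mm: up to about 10 N to push it past, then it clicks home from 6 mm inwards.
- drawer_front (a point): Centre of the drawer's flat red front face, 41.5 mm above the bench, 146 mm wide (kit's y), 68 mm high (7.5 to 75.5 mm above the bench), facing the kit's -x; a steel pull strip is 3 mm proud. When home it lies at x = -90 mm of the kit. The raised kickstand hangs above the half nearer the frame (kit's -y); the other half is clear above.
- jar: Bystander: grey jar with a red lid, 72 mm across, 110 mm high, origin at the centre of its underside.
- can: Bystander: blue and yellow spray can, 52 mm across, 150 mm high, origin at the centre of its underside.
- wrench: Bystander: steel wrench lying flat on the bench, 150 mm long, origin about at its middle.
Mind the look-alikes: they are no part of the job. There is more than one size of the kit; the one meant has the size given above.

How it is judged:
By the outcome, as a careful person would: the job done as asked, in the order asked, and still so for the second after the job is handed in, while the arm keeps its last pose, push and grip.
It also fails if it takes over 59 s, if anything falls off the work surface, if the arm or the gripper's body presses on something with over 40 N, if the wrist force passes 120 N, or if a joint passes its speed limit or range.

ROBOT

A 7-joint arm with a two-finger parallel gripper is mounted at the origin on the work surface. World frame = base frame: x ahead of the robot, y to its left, z up, the work surface at z = 0. Lengths are in m, angles in rad, forces in N, time in s.
With the tool pointing down it reaches from about 0.35 to 0.9 m from the base axis. Payload 7.2 kg.
Tool frame: the origin (TCP) lies midway between the tips of the shut fingers; the grasp point (between the pads) lies 19 mm behind it (bot.hold_point_z is the distance from the TCP to the grasp point, in m); z points along the fingers, x is the direction in which the jaws open and shut, and the axes are right-handed (so a half turn about z gives the same grasp; the last joint's range is limited). The gripper opens to 85 mm and grips with 20 to 120 N. Pads are 22 mm wide; open, the fingers measure 114 mm over their backs; the gripper's body (76 mm by 85 mm) begins 54 mm behind the grasp point. The pads swing forward as they close: fully open they stand 13 mm farther back than shut.
Start: joints at [1.076, 0.411, -0.013, 1.596, 0.006, 1.134, -0.082], TCP at [0.259, -0.569, 0.231] pointing down, gripper open.
Joint ranges: [-2.95, 2.95], [-0.29, 1.99], [-1.47, 1.44], [0.14, 2.54], [-1.03, 4.17], [0.13, 1.85], [-2.86, 2.86]. Speed limits (rad/s): [2.39, 2.39, 3.01, 3.01, 3.14, 3.14, 3.14].

INTERFACE

Orientations are given as a unit quaternion [x, y, z, w].
In Python, from workcell import bot gives the robot as it stands. The module is installed in compiled form; this text tells all that it offers.
- The arm moves only by the tool drive_tool, never from a script. Its argument "moves" is a list of rows, each an object with "slide": the shift along the tool's x, y, z in m, a list of three; "angular": the turn, a rotation vector about the tool's x, y, z in rad, a list of three. A call has exactly 5 rows; each row shifts and turns the pose as measured when the row begins, along the tool's axes as they then stand; what a row does not reach is not made up. A row lasts 1/12 s, in which the tool goes at most 41.7 mm and 7.16 degrees, less where a joint would pass 70% of its speed; a pose out of reach is approached as far as the arm can. A call with a gripper value outside its range is refused whole. "gripper" is the opening, from -1 (shut) to 1 (fully open), set as the call begins (left out, the last holds). The fingers move at their own pace and stop on an object; the grip force is fixed at half the most. Time passes only in rows, so rows that do not move let the fingers close, or fill a call up. It gives the time, the measured TCP pose, the force and the opening at its end, in the units of the state.
- bot.sense(): the state, without advancing time (a new reading comes with each control period).
- bot.camera(name): name is "scene" or "top" or "wrist"; returns (picture, depth): 400x640x3 uint8, blue, green, red; 400x640 float32, m along the optical axis (not along the pixel's ray), 0 where there is no reading.
- bot.calibration(name): a dict with "mtx" (3x3 intrinsics, pixels), "world_to_cam" (4x4, takes a point from world to camera coordinates). Camera axes: x right, y down, z forward; pixel columns grow to the right and rows downward; lengths in m; the calibration is good to about 2 mm. A picture is of the moment at which its call begins: read the wrist's pose just before it. calibration takes no time and is no camera call; for the wrist camera it gives the pose at the moment of the call.
- bot.close_job(): hands the job in, once; it reports no verdict.
The state is a dict: "clock": time; "joints": joint angles; "qvel": joint speeds; "joint_efforts": joint torques, N m; "position": TCP position; "tcp_rot": TCP orientation; "contact_force": force on the tool from outside, world axes, zero at the start; "ft_torque": the same for the moment, N m; "opening": opening from 0.0 (shut) to 1.0 (fully open).
Only numpy, scipy, OpenCV 4.12 (cv2) and the standard library are available. Lean on these libraries where they do the work, as an engineer would, in place of code of your own. Each camera call takes 0.05 s, during which the arm holds its last target.

## Working session

There is one attempt and no reset: what is moved stays moved. The work goes in short steps, Python scripts to look and compute and a tool call to move; the robot and the scene stay as the last step left them, time stands still between calls to the robot, and variables do not carry over. Pictures are saved under pics/ and viewed, and the job is handed in when it is done.

Besides the shell and the picture viewer there is one more tool, called by a JSON object that holds its "method" and its "body". drive_tool: Moves the arm, as the interface text tells. Its arguments: {"type":"object","properties":{"moves":{"type":"array"},"gripper":{"type":"number"}},"required":["moves"]}

```bash
mkdir -p pics; python3 - <<'E'
from workcell import bot
import cv2,numpy as np
s=bot.sense();print(s)
for n in ("scene","top"):
    p,d=bot.camera(n);cv2.imwrite(f"pics/{n}0.png",p);np.save(f"pics/{n}0.npy",d)
    c=bot.calibration(n);np.savez(f"pics/{n}0c.npz",mtx=c["mtx"],T=c["world_to_cam"]);print(n,c)
print(bot.hold_point_z)
E
ls
```

```text
{'clock': 0.0, 'joints': array([ 1.07577795,  0.41189974, -0.0127037 ,  1.59707665,  0.00558853,
        1.13429631, -0.08220706]), 'qvel': array([-0.00026187,  0.00157055, -0.00093778,  0.00022269,  0.00097059,
        0.00236265,  0.00067449]), 'joint_efforts': array([ 5.71016553e-04, -6.00623846e+01,  6.82689808e-01, -2.99408823e+01,
        1.37927578e-02,  1.08562375e-02, -2.62704503e-05]), 'position': array([ 0.25848303, -0.56848153,  0.23043987]), 'tcp_rot': array([ 8.40827134e-01, -5.41303108e-01, -7.19605441e-04, -3.97896772e-04]), 'contact_force': array([ 0.09907213,  0.43251006, -0.27896815]), 'ft_torque': array([-0.04801696, -0.01908834, -0.04136004]), 'opening': 1.0002192850821265}
scene {'mtx': array([[396.6856585 ,   0.        , 317.29438026],
       [  0.        , 396.6856585 , 198.32065457],
       [  0.        ,   0.        ,   1.        ]]), 'world_to_cam': array([[-0.61597248,  0.78772378, -0.00831547,  0.34808457],
       [ 0.66760719,  0.51638384, -0.53632859, -0.30011109],
       [-0.41818482, -0.33591512, -0.8439683 ,  1.45023957],
       [ 0.        ,  0.        ,  0.        ,  1.        ]])}
top {'mtx': array([[419.55971039,   0.        , 318.81003862],
       [  0.        , 419.55971039, 199.18186377],
       [  0.        ,   0.        ,   1.        ]]), 'world_to_cam': array([[-2.77248666e-02, -9.99609974e-01, -3.35136385e-03,
         1.91125761e-02],
       [-9.89883750e-01,  2.79214807e-02, -1.39106263e-01,
         6.02974732e-01],
       [ 1.39145583e-01, -5.39241970e-04, -9.90271789e-01,
         1.34879516e+00],
       [ 0.00000000e+00,  0.00000000e+00,  0.00000000e+00,
         1.00000000e+00]])}
0.0187
pics
```

View pics/scene0.png

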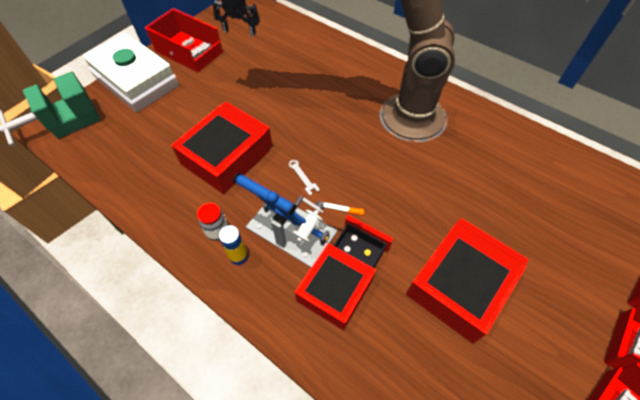

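View pics/top0.png

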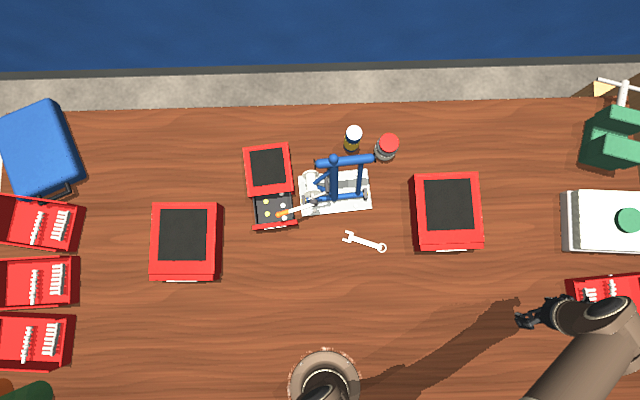

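The scene view shows the frame at about (285,210) with the kickstand's orange foot at (357,211). The only open red unit is at (345,270). The top view shows it at (270,185), with the larger closed look-alikes at (185,240) and (447,210). Next I'll look closer and measure.

```bash
cat > h.py <<'E'
import numpy as np,cv2
def load(n):
    p=cv2.imread(f"pics/{n}.png");d=np.load(f"pics/{n}.npy");c=np.load(f"pics/{n}c.npz");return p,d,c["mtx"],c["T"]
def cloud(d,K,T):
    h,w=d.shape;u,v=np.meshgrid(np.arange(w),np.arange(h))
    X=np.stack([(u-K[0,2])/K[0,0]*d,(v-K[1,2])/K[1,1]*d,d],-1)
    R=T[:3,:3];return (X-T[:3,3])@R
def proj(P,K,T):
    q=np.atleast_2d(P)@T[:3,:3].T+T[:3,3];return (q[:,:2]/q[:,2:])*[K[0,0],K[1,1]]+[K[0,2],K[1,2]]
E
python3 - <<'E'
from h import *
p,d,K,T=load("top0");W=cloud(d,K,T)
cv2.imwrite("pics/topcrop.png",cv2.resize(p[110:270,230:410],None,fx=4.4,fy=3.7,interpolation=cv2.INTER_CUBIC))
p2,*_=load("scene0")
cv2.imwrite("pics/scenecrop.png",cv2.resize(p2[150:330,190:410],None,fx=3.6,fy=3.3,interpolation=cv2.INTER_CUBIC))
hsv=cv2.cvtColor(p,cv2.COLOR_BGR2HSV);x=W[...,0];y=W[...,1];z=W[...,2]
roi=np.zeros(d.shape,bool);roi[110:270,230:410]=1
def st(m,n):
    m=m&roi&(d>0)
    q=W[m];print(n,m.sum(),q.mean(0).round(4),np.percentile(q,[1,99],0).round(4).tolist())
blue=(hsv[...,0]>100)&(hsv[...,0]<130)&(hsv[...,1]>120)
st(blue&(z>.2),"bluetop");
m=blue&roi&(z>.2)
orange=(hsv[...,0]>8)&(hsv[...,0]<22)&(hsv[...,1]>180)&(hsv[...,2]>180)&(z>.1)
st(orange,"orange")
red=((hsv[...,0]<6)|(hsv[...,0]>174))&(hsv[...,1]>180)
u=np.arange(640)[None]+0*np.arange(400)[:,None]
k=red&(u<300)&roi
for lo,hi in((.055,.09),):
    st(k&(z>lo)&(z<hi),"redtop")
dark=(hsv[...,2]<70)&(u<300)&roi&(z>.06)
st(dark,"darktop")
m=(k|dark)&(z>.068)&(z<.09)&(np.arange(400)[:,None]<196)&roi
print(cv2.minAreaRect(W[m][:,:2].astype(np.float32)))
g=(hsv[...,1]<50)&roi&(z>.003)&(z<.014)
st(g,"plate");print(cv2.minAreaRect(W[g&roi][:,:2].astype(np.float32)))
E
```

```text
bluetop 627 [ 0.6796 -0.0709  0.2518] [[0.6544, -0.1553, 0.2034], [0.6996, 0.0067, 0.276]]
orange 5 [0.5435 0.1077 0.17  ] [[0.5408, 0.0992, 0.165], [0.5464, 0.1165, 0.1754]]
redtop 136 [0.6165 0.1477 0.0741] [[0.5078, 0.0776, 0.0566], [0.7751, 0.2277, 0.0818]]
darktop 167 [0.6992 0.1559 0.0761] [[0.5083, 0.0993, 0.0618], [0.7723, 0.2239, 0.084]]
((0.6997537612915039, 0.15840637683868408), (0.15761563181877136, 0.13116323947906494), 6.061925888061523)
plate 1967 [ 0.5981 -0.0393  0.0087] [[0.4372, -0.2041, 0.0032], [0.705, 0.2088, 0.0138]]
((0.5682742595672607, -0.05985736846923828), (0.4041133224964142, 0.47465574741363525), 35.3599853515625)
```

View pics/topcrop.png

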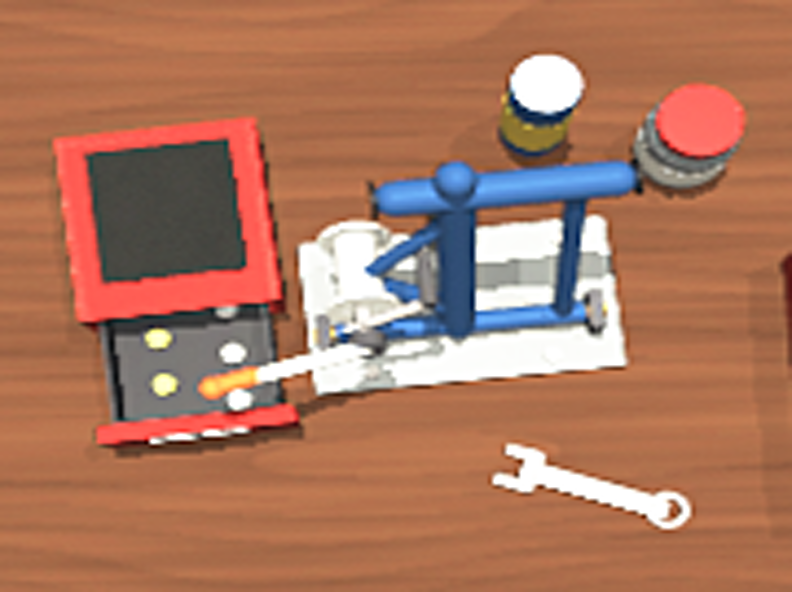

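View pics/scenecrop.png

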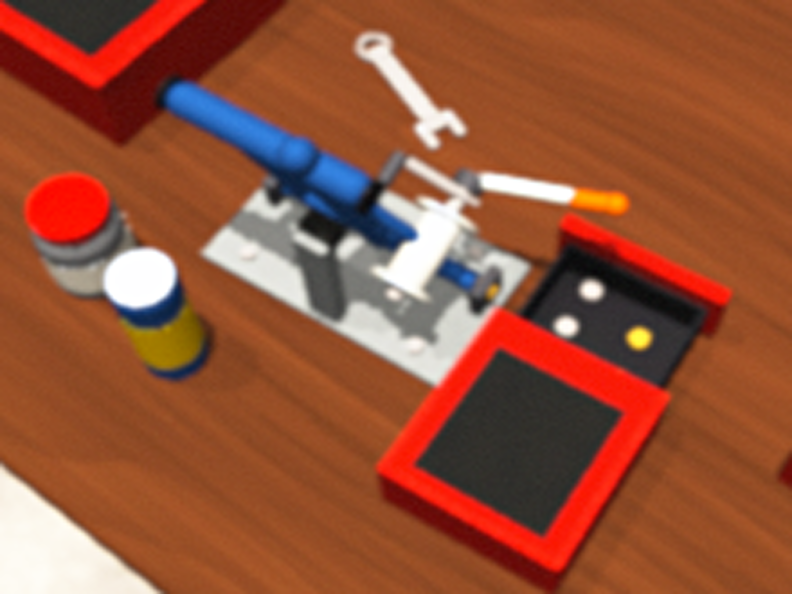

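```bash
cat >> h.py <<'E'
def ray(u,v,z,K,T):
    R=T[:3,:3];C=-R.T@T[:3,3];dr=R.T@np.array([(u-K[0,2])/K[0,0],(v-K[1,2])/K[1,1],1]);return C+dr*(z-C[2])/dr[2]
E
python3 - <<'E'
from h import *
p,d,K,T=load("top0")
t=lambda cx,cy,z:ray(230+(cx+.5)/4.4-.5,110+(cy+.5)/3.7-.5,z,K,T)
p2,d2,K2,T2=load("scene0")
s=lambda cx,cy,z:ray(190+(cx+.5)/3.6-.5,150+(cy+.5)/3.3-.5,z,K2,T2)
def show(n,L):
    L=np.array(L);print(n,L.round(4).tolist(),"edges",[round(float(np.linalg.norm(L[i]-L[i-1])),4) for i in range(len(L))],
     "yaw",[round(float(np.degrees(np.arctan2(*(L[i]-L[i-1])[[1,0]]))),1) for i in range(len(L))],"c",L.mean(0).round(4))
show("kit top",[t(*c,.075) for c in((55,142),(255,120),(283,303),(82,324))])
show("kit scene",[s(*c,.075) for c in((668,395),(498,310),(380,468),(556,570))])
show("plate top",[t(*c,.008) for c in((300,243),(325,394),(627,367),(605,213))])
show("plate scene",[s(*c,.008) for c in((202,252),(438,383),(530,267))])
show("front top",[t(*c,.0755) for c in((97,432),(297,408))])
show("front scene",[s(*c,.0755) for c in((565,216),(730,294))])
show("jar",[t(700,120,.11),s(68,205,.11)])
show("can",[t(547,85,.15),s(140,277,.15)])
show("foot",[t(211,386,.17),s(615,203,.17)])
show("tubeend",[t(638,177,.244),t(380,197,.244)])
W=cloud(d,K,T)
for cx,cy in((625,177),(400,195),(500,190),(211,386),(240,380),(700,120)):
  u,v=round(230+cx/4.4),round(110+cy/3.7);print((cx,cy),W[v,u].round(4))
E
```

```text
kit top [[0.776, 0.2501, 0.075], [0.7918, 0.1001, 0.075], [0.626, 0.0823, 0.075], [0.6116, 0.2306, 0.075]] edges [0.1655, 0.1509, 0.1668, 0.1491] yaw [6.8, -84.0, -173.9, 95.6] c [0.7013 0.1658 0.075 ]
kit scene [[0.6122, 0.2327, 0.075], [0.6288, 0.088, 0.075], [0.7891, 0.1037, 0.075], [0.7755, 0.2493, 0.075]] edges [0.1642, 0.1456, 0.1611, 0.1462] yaw [-174.2, -83.4, 5.6, 95.3] c [0.7014 0.1684 0.075 ]
plate top [[0.6926, 0.0719, 0.008], [0.5518, 0.0556, 0.008], [0.57, -0.1772, 0.008], [0.7142, -0.1666, 0.008]] edges [0.2395, 0.1418, 0.2336, 0.1446] yaw [95.2, -173.4, -85.5, 4.2] c [ 0.6322 -0.0541  0.008 ]
plate scene [[0.7081, -0.1634, 0.008], [0.6869, 0.0737, 0.008], [0.5515, 0.064, 0.008]] edges [0.2761, 0.238, 0.1358] yaw [-55.4, 95.1, -175.9] c [ 0.6488 -0.0086  0.008 ]
front top [[0.5166, 0.22, 0.0755], [0.5333, 0.0738, 0.0755]] edges [0.1472, 0.1472] yaw [96.5, -83.5] c [0.5249 0.1469 0.0755]
front scene [[0.524, 0.0757, 0.0755], [0.5077, 0.2204, 0.0755]] edges [0.1456, 0.1456] yaw [-83.6, 96.4] c [0.5158 0.148  0.0755]
jar [[0.7726, -0.2272, 0.11], [0.7693, -0.2261, 0.11]] edges [0.0035, 0.0035] yaw [-18.7, 161.3] c [ 0.7709 -0.2267  0.11  ]
can [[0.795, -0.1132, 0.15], [0.7938, -0.112, 0.15]] edges [0.0017, 0.0017] yaw [-44.1, 135.9] c [ 0.7944 -0.1126  0.15  ]
foot [[0.5441, 0.127, 0.17], [0.5395, 0.1254, 0.17]] edges [0.0049, 0.0049] yaw [19.2, -160.8] c [0.5418 0.1262 0.17  ]
tubeend [[0.6912, -0.161, 0.244], [0.6801, 0.0076, 0.244]] edges [0.1689, 0.1689] yaw [-86.2, 93.8] c [ 0.6856 -0.0767  0.244 ]
(625, 177) [ 0.6864 -0.1515  0.2584]
(400, 195) [ 0.6753 -0.0067  0.2616]
(500, 190) [ 0.6809 -0.0722  0.2542]
(211, 386) [0.5434 0.1252 0.1751]
(240, 380) [0.5466 0.1049 0.1679]
(700, 120) [ 0.7732 -0.2285  0.1083]
```

Candidates for the kit in the top view are (270,185), which is open and 150 mm wide in my measurement, and the larger closed units at (185,240) and (447,210). I choose the open one, because its size matches and the orange foot hangs over it. Predicting the foot from the tube gives (0.540, 0.128, 0.169). I measured (0.542, 0.126, 0.170), so the model agrees. The frame pivot origin is about (0.607, -0.007), yaw 5°. The kit is at (0.693, 0.167), yaw 5.9°, with the drawer about 84 mm out. Now I'll start moving.

```bash
cat >> h.py <<'E'
from scipy.spatial.transform import Rotation as Ro
cyaw=np.radians(5.0);O=np.array([.607,-.0072,0])
Rc=Ro.from_euler('z',cyaw)
def cr(x,y,z): return O+Rc.apply([x,y,z])
def frm(x,y,h,lean):   # frame coords (h from pivot axis) -> world ; lean negative to +x
    v=Ro.from_euler('y',-lean).apply([x,y,h]); return cr(v[0],v[1],v[2]+.03)
def toolrot(yaw,lean=0): # tool x along yaw, pointing down, leaned like frame
    return Ro.from_euler('z',yaw)*Ro.from_euler('y',-lean)*Ro.from_euler('x',np.pi)
def delta(s,P,R):
    q=Ro.from_quat(s["tcp_rot"]);return q.inv().apply(np.array(P)-s["position"]).round(4),(q.inv()*R).as_rotvec().round(4)
def brief(s): print("t%.2f"%s["clock"],"p",s["position"].round(4),"F",s["contact_force"].round(1),"op",round(s["opening"],3),"J",s["joints"].round(2))
E
python3 - <<'E'
from h import *
from workcell import bot
s=bot.sense();print(delta(s,[.455,.19,.25],toolrot(np.radians(5.9))))
print(frm(-.095,.1389,.1154,-.32))
E
```

```text
(array([-0.6092, -0.4929, -0.0186]), array([-8.000e-04,  1.300e-03, -1.247e+00]))
[0.5412227  0.12647581 0.16942559]
```

{"method": "drive_tool", "body": {"moves": [{"slide": [-0.004,-0.041,-0.004],"angular": [0,0,-0.06]},{"slide": [-0.004,-0.041,-0.004],"angular": [0,0,-0.06]},{"slide": [-0.004,-0.041,-0.004],"angular": [0,0,-0.06]},{"slide": [-0.004,-0.041,-0.004],"angular": [0,0,-0.06]},{"slide": [-0.004,-0.041,-0.004],"angular": [0,0,-0.06]}], "gripper": -1}}

```text
clock: 0.52
position: [0.4153, -0.4506, 0.2465]
tcp_rot: [0.91, -0.415, -0.005, 0.002]
contact_force: [1.5, -0.8, -1.0]
opening: 0.302
```

{"method": "drive_tool", "body": {"moves": [{"slide": [-0.008,-0.04,0],"angular": [0,0,-0.06]},{"slide": [-0.008,-0.04,0],"angular": [0,0,-0.06]},{"slide": [-0.008,-0.04,0],"angular": [0,0,-0.06]},{"slide": [-0.008,-0.04,0],"angular": [0,0,-0.06]},{"slide": [-0.008,-0.04,0],"angular": [0,0,-0.06]}]}}

```text
clock: 0.93
position: [0.5218, -0.2719, 0.2444]
tcp_rot: [0.964, -0.267, -0.005, 0.001]
contact_force: [-0.4, -0.3, 0.1]
opening: -0.003
```

{"method": "drive_tool", "body": {"moves": [{"slide": [-0.009,-0.04,0],"angular": [0,0,-0.06]},{"slide": [-0.009,-0.04,0],"angular": [0,0,-0.06]},{"slide": [-0.009,-0.04,0],"angular": [0,0,-0.06]},{"slide": [-0.009,-0.04,0],"angular": [0,0,-0.06]},{"slide": [-0.009,-0.04,0],"angular": [0,0,-0.06]}]}}

```text
clock: 1.35
position: [0.5614, -0.0683, 0.2424]
tcp_rot: [0.994, -0.112, -0.006, -0.001]
contact_force: [0.8, -0.3, -0.5]
opening: 0.002
```

```bash
python3 - <<'E'
from h import *
from workcell import bot
s=bot.sense();brief(s);print(delta(s,[.45,.192,.1],toolrot(np.radians(5.9))))
E
```

```text
t1.35 p [ 0.5614 -0.0683  0.2424] F [ 0.8 -0.3 -0.5] op 0.002 J [ 0.36  0.34 -0.41  1.7   0.14  1.15 -0.32]
(array([-0.1647, -0.229 ,  0.1445]), array([-0.0021,  0.0126, -0.3275]))
```

{"method": "drive_tool", "body": {"moves": [{"slide": [-0.033,-0.025,0],"angular": [0,0,-0.05]},{"slide": [-0.033,-0.025,0],"angular": [0,0,-0.05]},{"slide": [-0.028,-0.03,0],"angular": [0,0,-0.05]},{"slide": [-0.02,-0.036,0],"angular": [0,0,-0.05]},{"slide": [-0.01,-0.04,0],"angular": [0,0,-0.05]}]}}

```text
clock: 1.77
position: [0.454, 0.1076, 0.2419]
tcp_rot: [1.0, 0.022, -0.007, -0.002]
contact_force: [1.3, 0.7, 0.2]
opening: -0.002
```

```bash
python3 - <<'E'
from h import *
from workcell import bot
s=bot.sense();brief(s);print(delta(s,[.45,.192,.042],toolrot(np.radians(5.9))))
E
```

```text
t1.77 p [0.454  0.1076 0.2419] F [1.3 0.7 0.2] op -0.002 J [ 0.19  0.19 -0.58  1.91  0.11  1.09 -0.4 ]
(array([ 0.0026, -0.0835,  0.2003]), array([-0.0051,  0.0146, -0.0597]))
```

{"method": "drive_tool", "body": {"moves": [{"slide": [0,-0.025,0.02],"angular": [0,0,-0.02]},{"slide": [0,-0.025,0.03],"angular": [0,0,-0.02]},{"slide": [0,-0.02,0.035],"angular": [0,0,-0.02]},{"slide": [0,-0.01,0.038],"angular": [0,0.01,0]},{"slide": [0,0,0.035],"angular": [0,0,0]}]}}

```text
clock: 2.18
position: [0.4473, 0.2041, 0.0882]
tcp_rot: [0.998, 0.06, 0.007, -0.007]
contact_force: [1.1, -0.5, 0.2]
opening: 0.003
```

```bash
python3 - <<'E'
from h import *
from workcell import bot
s=bot.sense();brief(s);print(delta(s,[.46,.192,.042],toolrot(np.radians(5.9))))
p,d=bot.camera("scene");cv2.imwrite("pics/s1.png",cv2.resize(p[130:330,230:480],None,fx=3,fy=3))
E
```

```text
t2.18 p [0.4473 0.2041 0.0882] F [ 1.1 -0.5  0.2] op 0.003 J [-0.06  0.43 -0.58  2.04  0.33  0.74 -0.71]
(array([0.0104, 0.0141, 0.0462]), array([-0.0128, -0.015 ,  0.0177]))
```

View pics/s1.png

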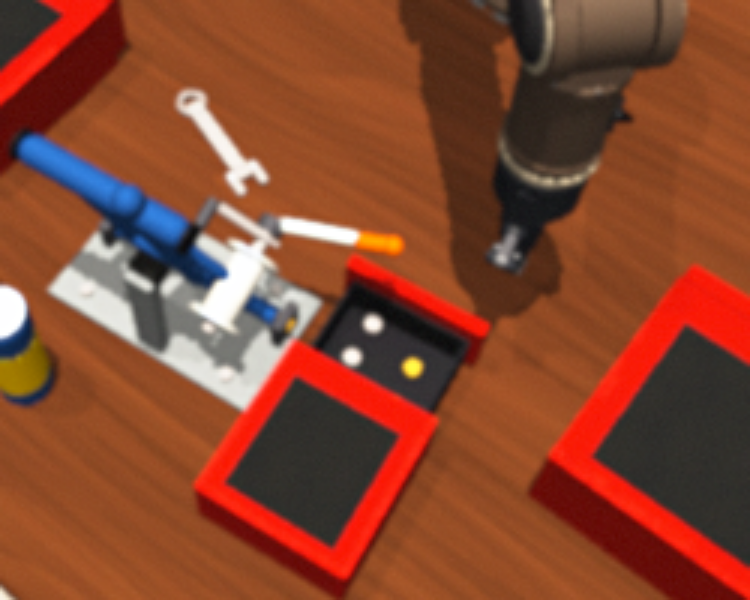

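The gripper is in front of the clear half of the drawer, at (505,255) in the crop, and the raised foot is at (400,243). I'll go lower and then push.

{"method": "drive_tool", "body": {"moves": [{"slide": [0,0.006,0.022],"angular": [-0.01,-0.01,0.01]},{"slide": [0,0.006,0.02],"angular": [0,-0.01,0.01]},{"slide": [0.01,0,0.003],"angular": [0,0,0]},{"slide": [0.025,0,0],"angular": [0,0,0]},{"slide": [0.02,0,0],"angular": [0,0,0]}]}}

```text
clock: 2.65
position: [0.4961, 0.1933, 0.0334]
tcp_rot: [0.999, 0.052, -0.014, 0.003]
contact_force: [-1.7, 0.2, 3.7]
opening: 0.003
```

```bash
python3 - <<'E'
from h import *
from workcell import bot
s=bot.sense();brief(s);print(delta(s,[.5985,.2065,.042],toolrot(np.radians(5.9))))
E
```

```text
t2.65 p [0.4961 0.1933 0.0334] F [-1.7  0.2  3.7] op 0.003 J [-0.07  0.58 -0.51  1.94  0.4   0.74 -0.71]
(array([ 0.103 , -0.0023, -0.0115]), array([0.0053, 0.0277, 0.0016]))
```

{"method": "drive_tool", "body": {"moves": [{"slide": [0.015,0,-0.004],"angular": [0,0.014,0]},{"slide": [0.018,0,-0.002],"angular": [0,0.014,0]},{"slide": [0.015,0,0],"angular": [0,0,0]},{"slide": [0.012,0,0],"angular": [0,0,0]},{"slide": [0.01,0,0],"angular": [0,0,0]}]}}

```text
clock: 3.07
position: [0.5737, 0.199, 0.0457]
tcp_rot: [0.999, 0.05, 0.0, 0.003]
contact_force: [-1.9, 0.4, -1.4]
opening: 0.001
```

```bash
python3 - <<'E'
from h import *
from workcell import bot
s=bot.sense();brief(s);print(delta(s,[.5985,.2065,.042],toolrot(np.radians(5.9))))
p,d=bot.camera("scene");cv2.imwrite("pics/s2.png",cv2.resize(p[130:330,230:480],None,fx=3,fy=3))
E
```

```text
t3.07 p [0.5737 0.199  0.0457] F [-1.9  0.4 -1.4] op 0.001 J [-0.07  0.65 -0.49  1.77  0.4   0.82 -0.65]
(array([ 0.0254, -0.005 ,  0.0037]), array([ 0.0055, -0.0001, -0.0025]))
```

View pics/s2.png

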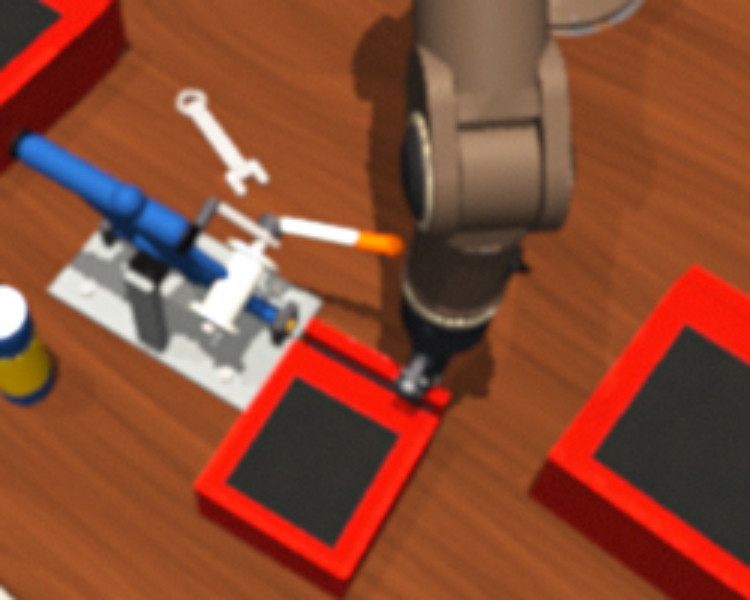

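The drawer is nearly home, with a thin gap left at (350,355). I'll push through the detent.

{"method": "drive_tool", "body": {"moves": [{"slide": [0.008,0,0],"angular": [0,0,0]},{"slide": [0.008,0,0],"angular": [0,0,0]},{"slide": [0.008,0,0],"angular": [0,0,0]},{"slide": [0.006,0,0],"angular": [0,0,0]},{"slide": [0.004,0,0],"angular": [0,0,0]}]}}

```text
clock: 3.53
position: [0.5866, 0.1994, 0.0478]
tcp_rot: [0.998, 0.051, -0.023, 0.009]
contact_force: [-9.1, -0.8, 1.5]
opening: -0.002
```

```bash
python3 - <<'E'
from h import *
from workcell import bot
s=bot.sense();brief(s)
E
```

```text
t3.53 p [0.5866 0.1994 0.0478] F [-9.1 -0.8  1.5] op -0.002 J [-0.06  0.68 -0.49  1.7   0.39  0.91 -0.62]
```

{"method": "drive_tool", "body": {"moves": [{"slide": [0.01,0,0],"angular": [0,0.02,0]},{"slide": [0.01,0,0],"angular": [0,0.01,0]},{"slide": [0.01,0,0],"angular": [0,0.01,0]},{"slide": [0.01,0,0],"angular": [0,0,0]},{"slide": [0.01,0,0],"angular": [0,0,0]}]}}

```text
clock: 3.95
position: [0.5859, 0.1987, 0.0483]
tcp_rot: [0.997, 0.057, -0.051, 0.022]
contact_force: [-35.6, -7.8, 23.8]
opening: 0.002
```

```bash
python3 - <<'E'
from h import *
from workcell import bot
s=bot.sense();brief(s)
p,d=bot.camera("scene");cv2.imwrite("pics/s3.png",cv2.resize(p[130:330,230:480],None,fx=3,fy=3))
E
```

```text
t3.95 p [0.5859 0.1987 0.0483] F [-35.6  -7.8  23.8] op 0.002 J [-0.08  0.71 -0.49  1.64  0.38  1.   -0.6 ]
```

View pics/s3.png

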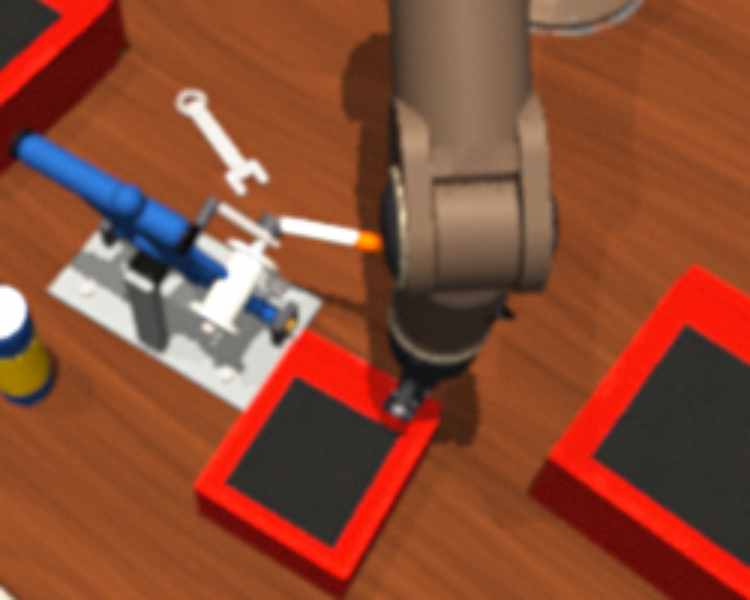

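The drawer is flush, the gap is gone, and the force has risen against the stop. I'll back off straight away.

{"method": "drive_tool", "body": {"moves": [{"slide": [-0.015,0,0],"angular": [0,0,0]},{"slide": [-0.03,0,0],"angular": [0,0.02,0]},{"slide": [-0.035,0,0],"angular": [0,0.04,0]},{"slide": [-0.035,0,0],"angular": [0,0.04,0]},{"slide": [-0.02,0,0],"angular": [0,0,0]}]}}

```text
clock: 4.42
position: [0.4509, 0.1824, 0.0628]
tcp_rot: [0.998, 0.056, 0.001, 0.018]
contact_force: [-1.0, 0.6, 0.3]
opening: 0.001
```

```bash
python3 - <<'E'
from h import *
from workcell import bot
s=bot.sense();brief(s);print(delta(s,[.46,.2,.25],toolrot(np.radians(5.))))
n="s4"
p,d=bot.camera("scene");cv2.imwrite("pics/s4.png",cv2.resize(p[130:330,230:480],None,fx=3,fy=3))
p,d=bot.camera("top");cv2.imwrite("pics/t4.png",cv2.resize(p[110:270,230:410],None,fx=4.4,fy=3.7,interpolation=cv2.INTER_CUBIC))
E
```

```text
t4.42 p [0.4509 0.1824 0.0628] F [-1.   0.6  0.3] op 0.001 J [-0.09  0.47 -0.53  2.05  0.39  0.74 -0.76]
(array([ 0.0109, -0.0096, -0.1877]), array([0.0367, 0.0001, 0.0247]))
```

View pics/t4.png

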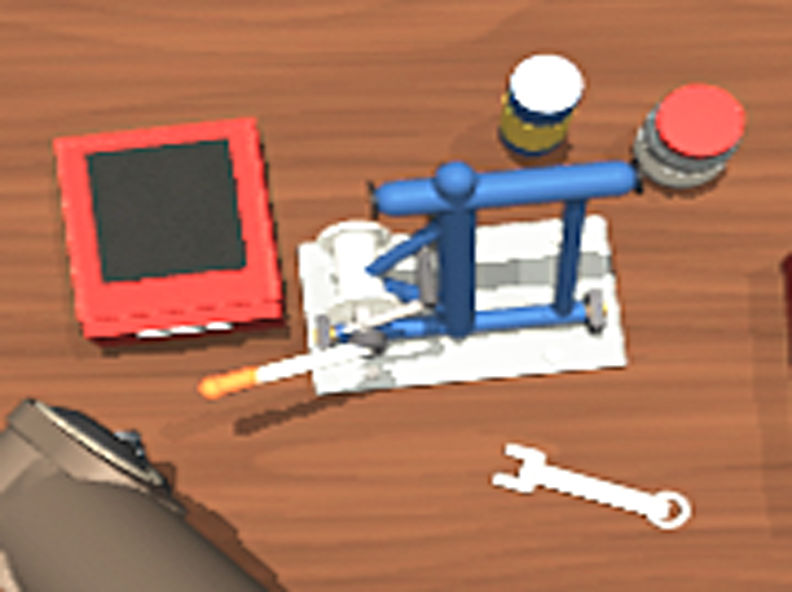

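View pics/s4.png

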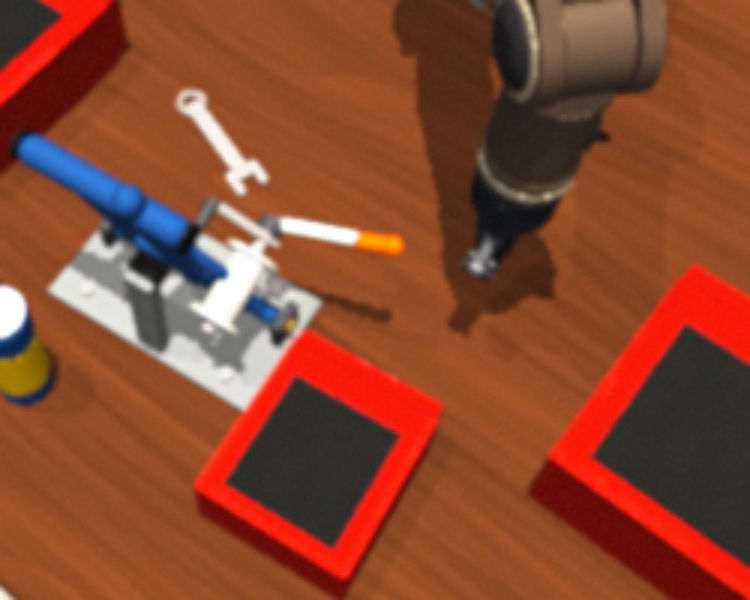

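The top view shows the drawer front flush at crop (185,330) and the kit closed. The foot is free, with its tip at crop (211,386). The frame and the bystanders have not moved. Next I'll plan the kickstand push.

```bash
python3 - <<'E'
from h import *
from workcell import bot
p,d,K,T=load("top0")
t=lambda cx,cy,z:ray(230+(cx+.5)/4.4-.5,110+(cy+.5)/3.7-.5,z,K,T)
print("front mid",(t(85,339,.0755)+t(285,318,.0755))/2)
r=.1
for a in(-.14,0,.2,.4,.6,.8,.95,1.1):
    y=.03+r*np.cos(a)+.009*np.sin(a);h=.1-r*np.sin(a)+.009*np.cos(a)
    off=.011*np.clip(a/.2,0,1)
    w=frm(-.095,y+off,h,-.32);print(a,w.round(4))
s=bot.sense();print(delta(s,[.46,.2,.25],toolrot(np.radians(5.))))
print(delta(s,[.5435,.118,.2],toolrot(np.radians(5.))))
E
```

```text
front mid [0.6053932  0.15471439 0.0755    ]
-0.14 [0.5445 0.1156 0.1765]
0 [0.54   0.1174 0.1634]
0.2 [0.5328 0.1276 0.1443]
0.4 [0.527  0.1229 0.1257]
0.6 [0.5219 0.1145 0.1083]
0.8 [0.5178 0.1026 0.0927]
0.95 [0.5154 0.0917 0.0826]
1.1 [0.5136 0.0794 0.0741]
(array([ 0.0099, -0.0095, -0.1873]), array([0.0373, 0.0012, 0.0254]))
(array([ 0.0837,  0.0794, -0.1341]), array([0.0373, 0.0012, 0.0254]))
```

{"method": "drive_tool", "body": {"moves": [{"slide": [0,-0.01,-0.035],"angular": [0.015,0,0.01]},{"slide": [0,0,-0.04],"angular": [0.015,0,0.01]},{"slide": [0,0,-0.04],"angular": [0,0,0]},{"slide": [0,0,-0.04],"angular": [0,0,0]},{"slide": [0,0,-0.02],"angular": [0,0,0]}]}}

```text
clock: 4.93
position: [0.4512, 0.1953, 0.2464]
tcp_rot: [0.999, 0.047, -0.002, 0.003]
contact_force: [1.1, 0.5, -0.3]
opening: 0.001
```

```bash
python3 - <<'E'
from h import *
from workcell import bot
s=bot.sense();brief(s)
print(delta(s,[.5435,.118,.21],toolrot(np.radians(5.))))
E
```

```text
t4.93 p [0.4512 0.1953 0.2464] F [ 1.1  0.5 -0.3] op 0.001 J [ 0.04  0.23 -0.64  1.85  0.16  1.11 -0.56]
(array([0.0848, 0.0854, 0.0364]), array([0.0049, 0.0047, 0.0065]))
```

{"method": "drive_tool", "body": {"moves": [{"slide": [0.028,0.028,0.002],"angular": [0,0,0]},{"slide": [0.028,0.028,0.006],"angular": [0.004,0.004,0.006]},{"slide": [0.022,0.022,0.008],"angular": [0,0,0]},{"slide": [0.007,0.007,0.01],"angular": [0,0,0]},{"slide": [0,0,0.008],"angular": [0,0,0]}]}}

```text
clock: 5.35
position: [0.5577, 0.1187, 0.2311]
tcp_rot: [0.999, 0.045, 0.015, -0.003]
contact_force: [-1.2, 0.1, -0.1]
opening: -0.001
```

```bash
python3 - <<'E'
from h import *
from workcell import bot
s=bot.sense();brief(s)
print(delta(s,[.542,.118,.176],toolrot(np.radians(5.))))
p,d=bot.camera("scene");cv2.imwrite("pics/s5.png",cv2.resize(p[130:330,230:480],None,fx=3,fy=3))
E
```

```text
t5.35 p [0.5577 0.1187 0.2311] F [-1.2  0.1 -0.1] op -0.001 J [ 0.14  0.36 -0.56  1.73  0.22  1.09 -0.4 ]
(array([-0.0173, -0.0005,  0.0546]), array([-0.0041, -0.03  ,  0.0024]))
```

View pics/s5.png

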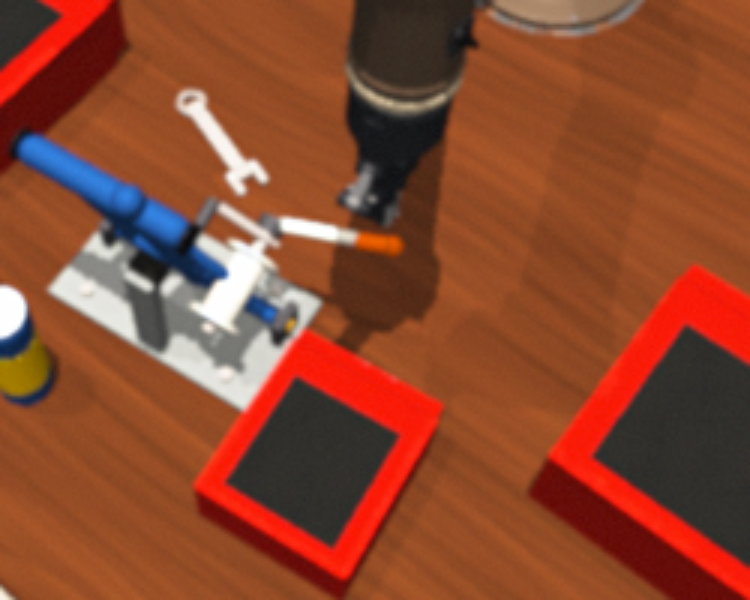

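The fingers are above and just short of the foot, with the tips at (375,205) and the foot at (385,243). I'll lower on to it.

{"method": "drive_tool", "body": {"moves": [{"slide": [-0.007,0,0.01],"angular": [0,-0.015,0]},{"slide": [-0.007,0,0.012],"angular": [0,-0.015,0]},{"slide": [-0.003,0,0.012],"angular": [0,0,0]},{"slide": [0,0,0.01],"angular": [0,0,0]},{"slide": [0,0,0.007],"angular": [0,0,0]}]}}

```text
clock: 5.82
position: [0.5337, 0.1228, 0.1755]
tcp_rot: [0.999, 0.048, -0.004, -0.003]
contact_force: [0.1, -0.6, 1.2]
opening: -0.001
```

```bash
python3 - <<'E'
from h import *
from workcell import bot
s=bot.sense();brief(s)
R=toolrot(np.radians(5.))
print(delta(s,[.54,.1185,.172],R),delta(s,[.533,.1276,.144],R))
p,d=bot.camera("scene");cv2.imwrite("pics/s6.png",cv2.resize(p[130:330,230:480],None,fx=3,fy=3))
E
```

```text
t5.82 p [0.5337 0.1228 0.1755] F [ 0.1 -0.6  1.2] op -0.001 J [ 0.12  0.4  -0.56  1.82  0.24  1.   -0.43]
(array([0.0059, 0.0049, 0.0034]), array([-0.0061,  0.0081,  0.0097])) (array([ 0.    , -0.0046,  0.0315]), array([-0.0061,  0.0081,  0.0097]))
```

View pics/s6.png

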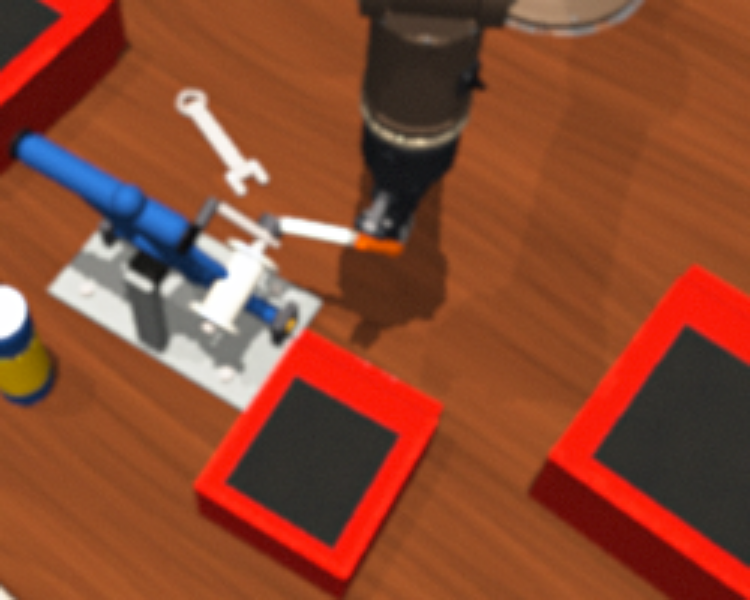

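The fingertips sit on the orange foot at (380,238). I'll push down along the arc.

{"method": "drive_tool", "body": {"moves": [{"slide": [0.002,0,0.009],"angular": [0,0.004,0.005]},{"slide": [0.001,0,0.009],"angular": [0,0.004,0.005]},{"slide": [0,0,0.009],"angular": [0,0,0]},{"slide": [0,0,0.009],"angular": [0,0,0]},{"slide": [0,0,0.009],"angular": [0,0,0]}]}}

```text
clock: 6.28
position: [0.5343, 0.1256, 0.1282]
tcp_rot: [0.999, 0.045, -0.001, -0.003]
contact_force: [-0.3, 0.3, 2.2]
opening: 0.002
```

```bash
python3 - <<'E'
from h import *
from workcell import bot
s=bot.sense();brief(s)
R=toolrot(np.radians(5.))
print(delta(s,[.527,.123,.126],R),delta(s,[.522,.1145,.108],R))
p,d=bot.camera("scene");cv2.imwrite("pics/s7.png",cv2.resize(p[130:330,230:480],None,fx=3,fy=3))
E
```

```text
t6.28 p [0.5343 0.1256 0.1282] F [-0.3  0.3  2.2] op 0.002 J [ 0.1   0.45 -0.53  1.86  0.28  0.9  -0.48]
(array([-0.0075,  0.0019,  0.0022]), array([-0.0059,  0.0019,  0.0028])) (array([-0.0132,  0.0101,  0.0202]), array([-0.0059,  0.0019,  0.0028]))
```

View pics/s7.png

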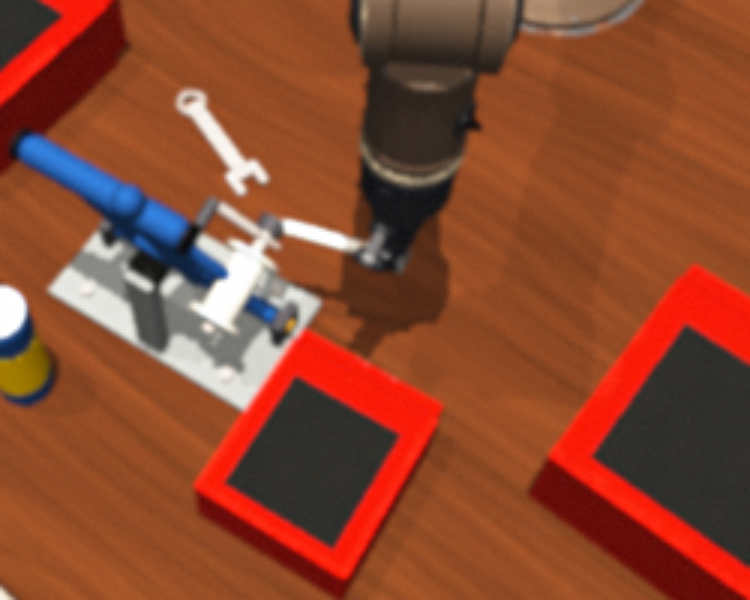

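The leg is swinging with the fingertip on the foot, the force is 2.2 N and the frame hasn't moved. I'll continue.

{"method": "drive_tool", "body": {"moves": [{"slide": [-0.003,0.003,0.007],"angular": [0,0,0]},{"slide": [-0.003,0.003,0.007],"angular": [0,0,0]},{"slide": [-0.003,0.004,0.007],"angular": [0,0,0]},{"slide": [-0.002,0.005,0.007],"angular": [0,0,0]},{"slide": [-0.002,0.006,0.007],"angular": [0,0,0]}]}}

```text
clock: 6.75
position: [0.5228, 0.1031, 0.0885]
tcp_rot: [0.999, 0.046, -0.001, -0.004]
contact_force: [0.8, -0.1, -0.8]
opening: 0.003
```

```bash
python3 - <<'E'
from h import *
from workcell import bot
s=bot.sense();brief(s)
R=toolrot(np.radians(5.))
print(delta(s,[.5155,.0917,.0826],R),delta(s,[.5136,.0794,.0741],R))
p,d=bot.camera("scene");cv2.imwrite("pics/s8.png",cv2.resize(p[130:330,230:480],None,fx=3,fy=3))
E
```

```text
t6.75 p [0.5228 0.1031 0.0885] F [ 0.8 -0.1 -0.8] op 0.003 J [ 0.12  0.48 -0.51  1.93  0.31  0.8  -0.47]
(array([-0.0083,  0.0108,  0.0058]), array([-0.0075,  0.001 ,  0.0042])) (array([-0.0114,  0.0229,  0.0142]), array([-0.0075,  0.001 ,  0.0042]))
```

View pics/s8.png

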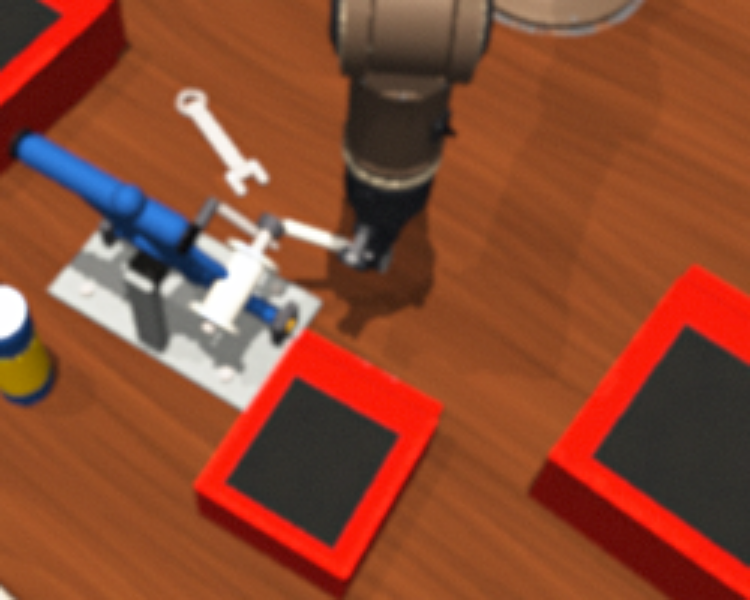

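The leg is at about 0.8 to 0.9 rad, close to over centre. I'll push further along the arc.

{"method": "drive_tool", "body": {"moves": [{"slide": [-0.002,0.006,0.006],"angular": [0,0,0]},{"slide": [-0.002,0.008,0.006],"angular": [0,0,0]},{"slide": [-0.002,0.008,0.005],"angular": [0,0,0]},{"slide": [-0.002,0.008,0.005],"angular": [0,0,0]},{"slide": [0,0.006,0.003],"angular": [0,0,0]}]}}

```text
clock: 7.22
position: [0.516, 0.0607, 0.0591]
tcp_rot: [0.999, 0.045, -0.002, -0.003]
contact_force: [-0.5, -0.0, -0.8]
opening: 0.003
```

```bash
python3 - <<'E'
from h import *
from workcell import bot
s=bot.sense();brief(s)
p,d=bot.camera("scene");cv2.imwrite("pics/s9.png",cv2.resize(p[130:330,230:480],None,fx=3,fy=3))
E
```

```text
t7.22 p [0.516  0.0607 0.0591] F [-0.5 -0.  -0.8] op 0.003 J [ 0.18  0.51 -0.49  1.98  0.34  0.73 -0.43]
```

View pics/s9.png

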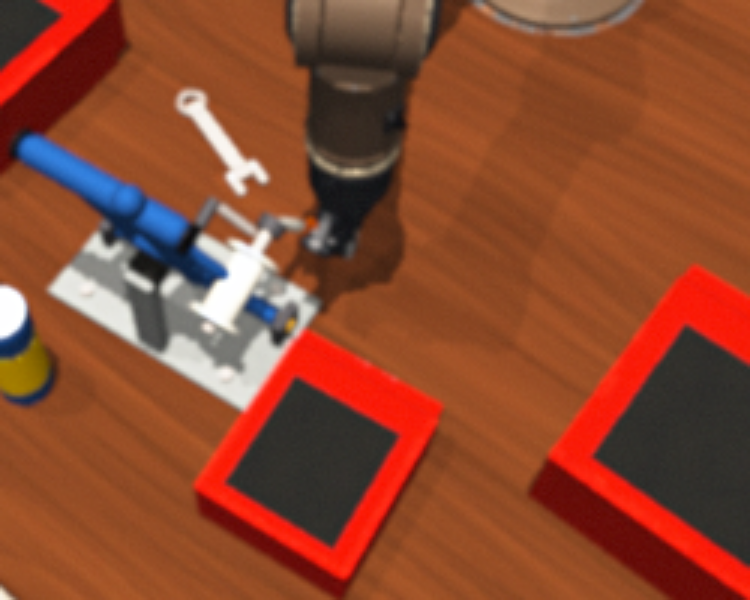

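The stand looks snapped down, with the orange foot ahead of the fingers at (310,222). I'll back away and up to check.

{"method": "drive_tool", "body": {"moves": [{"slide": [-0.01,-0.03,-0.005],"angular": [0,0,0]},{"slide": [-0.01,-0.02,-0.03],"angular": [0,0,0]},{"slide": [-0.01,0,-0.04],"angular": [0,0,0]},{"slide": [0,0,-0.04],"angular": [0,0,0]},{"slide": [0,0,-0.04],"angular": [0,0,0]}]}}

```text
clock: 7.68
position: [0.4772, 0.104, 0.2103]
tcp_rot: [0.999, 0.042, -0.011, -0.002]
contact_force: [0.7, -1.1, 0.4]
opening: -0.003
```

{"method": "drive_tool", "body": {"moves": [{"slide": [0,0.01,-0.04],"angular": [0,0,0]},{"slide": [0,0.01,-0.04],"angular": [0,0,0]},{"slide": [0,0.01,-0.04],"angular": [0,0,0]},{"slide": [0,0.01,-0.02],"angular": [0,0,0]},{"slide": [0,0,0],"angular": [0,0,0]}], "gripper": 1}}

```text
clock: 8.1
position: [0.4848, 0.0655, 0.3634]
tcp_rot: [0.999, 0.045, -0.003, -0.003]
contact_force: [0.5, -0.3, 0.2]
opening: 0.704
```

```bash
python3 - <<'E'
from h import *
from workcell import bot
s=bot.sense();brief(s)
for n in("scene","top"):
    p,d=bot.camera(n);c=bot.calibration(n);m=n+"1";cv2.imwrite(f"pics/{m}.png",p);np.save(f"pics/{m}.npy",d);np.savez(f"pics/{m}c.npz",mtx=c["mtx"],T=c["world_to_cam"])
    if n=="scene": cv2.imwrite("pics/s10.png",cv2.resize(p[130:330,230:480],None,fx=3,fy=3))
    else: cv2.imwrite("pics/t10.png",cv2.resize(p[110:270,230:410],None,fx=4.4,fy=3.7,interpolation=cv2.INTER_CUBIC))
E
```

```text
t8.10 p [0.4848 0.0655 0.3634] F [ 0.5 -0.3  0.2] op 0.704 J [ 0.29  0.13 -0.58  1.68  0.07  1.36 -0.21]
```

View pics/s10.png

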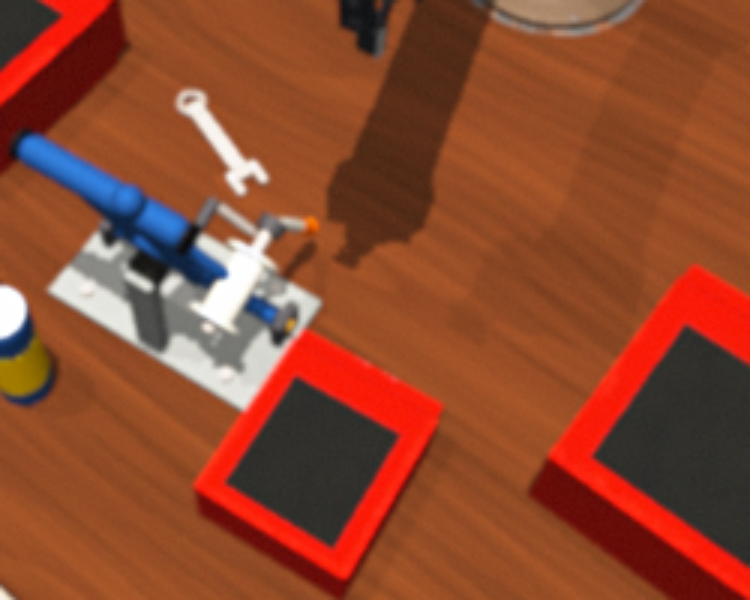

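View pics/t10.png

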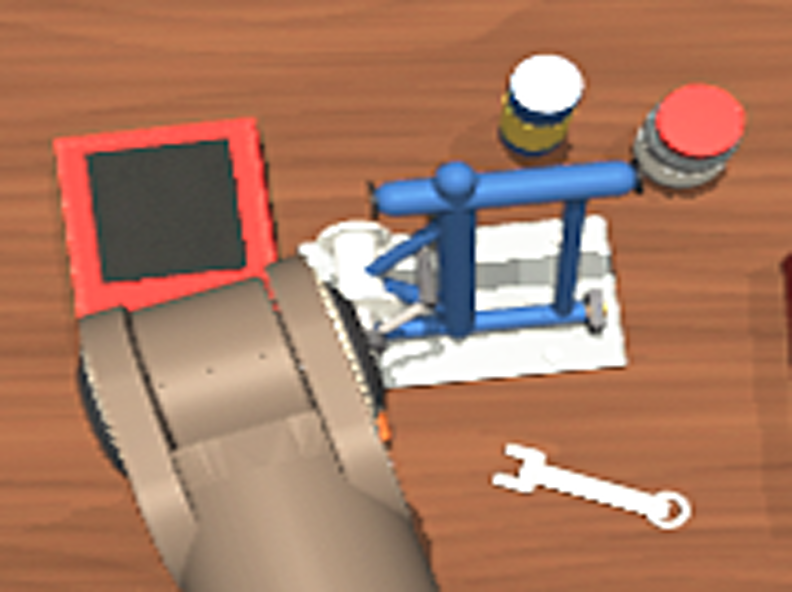

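```bash
python3 - <<'E'
from h import *
from workcell import bot
for n in("scene1","top1"):
    p,d,K,T=load(n)
    f=frm(-.095,.03+.11*np.cos(1.56),.1-.11*np.sin(1.56),-.32)
    g=frm(0,-.09,.225,-.32);L=[frm(0,y,.225,-.32) for y in(-.159,.014)]
    q=proj([f,g]+L,K,T);print(n,f.round(4),g.round(4),q.round(1).tolist())
    im=p.copy()
    for i,a in enumerate(q): cv2.circle(im,tuple(int(round(v)) for v in a),1,(0,255,255) if i else (255,0,255),-1)
    cv2.imwrite(f"pics/{n}ov.png",cv2.resize(im[130:250,240:400],None,fx=4,fy=4,interpolation=cv2.INTER_NEAREST))
s=bot.sense();R=toolrot(cyaw,-.32)
for up in(.12,.06,0):
    P=frm(0,-.09,.225+up-.0187,-.32);print(up,P.round(4),delta(s,P,R))
E
```

```text
scene1 [0.5113 0.0157 0.0504] [ 0.6854 -0.0907  0.2436] [[332.3, 205.8], [258.1, 190.3], [236.6, 178.1], [292.3, 209.7]]
top1 [0.5113 0.0157 0.0504] [ 0.6854 -0.0907  0.2436] [[315.5, 226.8], [350.2, 160.2], [374.0, 157.5], [314.1, 164.3]]
0.12 [ 0.7171 -0.0879  0.3397] (array([0.2188, 0.1756, 0.0165]), array([-0.0056, -0.3093,  0.0049]))
0.06 [ 0.6983 -0.0896  0.2828] (array([0.2005, 0.1759, 0.0737]), array([-0.0056, -0.3093,  0.0049]))
0 [ 0.6795 -0.0912  0.2258] (array([0.1822, 0.1762, 0.1308]), array([-0.0056, -0.3093,  0.0049]))
```

View pics/scene1ov.png

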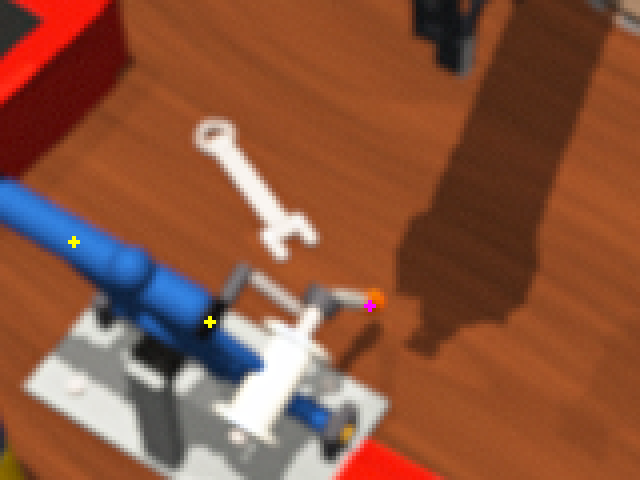

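View pics/top1ov.png

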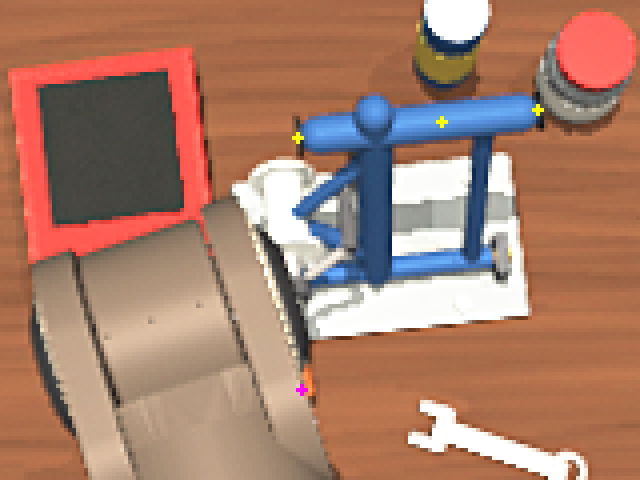

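The magenta mark is where the model puts the foot when fully down. It lies within about 6 px (1 to 2 native px) of the orange foot, so the stand is down. The grip marks lie on the tube axis. Now I'll move to above the tube, tilting with the lean.

{"method": "drive_tool", "body": {"moves": [{"slide": [0.028,0.025,0],"angular": [0,0,0]},{"slide": [0.028,0.025,0],"angular": [0,0,0]},{"slide": [0.028,0.025,0],"angular": [0,-0.05,0]},{"slide": [0.03,0.025,-0.004],"angular": [0,-0.06,0]},{"slide": [0.03,0.025,-0.007],"angular": [0,-0.06,0]}], "gripper": 1}}

```text
clock: 8.62
position: [0.6359, -0.0377, 0.3603]
tcp_rot: [0.994, 0.053, -0.094, 0.003]
contact_force: [1.5, 0.1, 1.5]
opening: 0.997
```

```bash
cat > g.py <<'E'
from h import *
from workcell import bot
import sys
s=bot.sense();brief(s);l=float(sys.argv[1]);R=toolrot(cyaw,l)
for up in map(float,sys.argv[2:]):
    P=frm(0,-.09,.225+up-.0187,l);print(up,P.round(4),*delta(s,P,R))
E
python3 g.py -.32 .12 .08
```

```text
t8.62 p [ 0.6359 -0.0377  0.3603] F [1.5 0.1 1.5] op 0.997 J [ 0.26  0.53 -0.48  1.17  0.22  1.68 -0.08]
0.12 [ 0.7171 -0.0879  0.3397] [0.0779 0.0586 0.0057] [ 0.0005 -0.1308  0.0195]
0.08 [ 0.7046 -0.089   0.3018] [0.0727 0.0586 0.0454] [ 0.0005 -0.1308  0.0195]
```

Joint 6 (1.68) is nearing its limit (1.85). The tube is round, so I'll keep the tool tilt near -0.2.

```bash
cat > g.py <<'E'
from h import *
from workcell import bot
import sys
s=bot.sense();brief(s);l=float(sys.argv[1]);tl=float(sys.argv[2]);R=toolrot(cyaw,tl)
q=Ro.from_quat(s["tcp_rot"]);z=Rc.inv().apply(q.apply([0,0,1]));print("tool lean",round(float(np.arctan2(z[0],-z[2])),3),"side",z[1].round(3))
print("grasp pt in cradle",Rc.inv().apply(s["position"]-q.apply([0,0,.0187])-O).round(4))
for up in map(float,sys.argv[3:]):
    P=frm(0,-.09,.225,l)+R.apply([0,0,.0187-up]);print(up,P.round(4),*delta(s,P,R))
E
python3 g.py -.32 -.2 .09 .06 0
```

```text
t8.62 p [ 0.6359 -0.0377  0.3603] F [1.5 0.1 1.5] op 0.997 J [ 0.26  0.53 -0.48  1.17  0.22  1.68 -0.08]
tool lean -0.189 side 0.001
grasp pt in cradle [ 0.0296 -0.0329  0.3786]
0.09 [ 0.6995 -0.0895  0.3135] [0.0655 0.0584 0.0349] [-0.0007 -0.0108  0.0195]
0.06 [ 0.6935 -0.09    0.2841] [0.0652 0.0584 0.0649] [-0.0007 -0.0108  0.0195]
0.0 [ 0.6817 -0.091   0.2253] [0.0645 0.0585 0.1249] [-0.0007 -0.0108  0.0195]
```

{"method": "drive_tool", "body": {"moves": [{"slide": [0.024,0.02,0.006],"angular": [0,-0.01,0.01]},{"slide": [0.02,0.02,0.008],"angular": [0,0,0.01]},{"slide": [0.013,0.012,0.008],"angular": [0,0,0]},{"slide": [0.005,0.004,0.006],"angular": [0,0,0]},{"slide": [0,0,0.003],"angular": [0,0,0]}]}}

```text
clock: 9.03
position: [0.7017, -0.0915, 0.2959]
tcp_rot: [0.993, 0.043, -0.112, 0.003]
contact_force: [0.1, -0.3, -0.6]
opening: 1.002
```

```bash
python3 g.py -.32 -.2 .05 0
```

```text
t9.03 p [ 0.7017 -0.0915  0.2959] F [ 0.1 -0.3 -0.6] op 1.002 J [ 0.26  0.71 -0.43  1.01  0.27  1.7  -0.02]
tool lean -0.224 side 0.004
grasp pt in cradle [ 0.0912 -0.0923  0.3141]
0.05 [ 0.6915 -0.0901  0.2743] [-0.0049 -0.0021  0.0233] [-0.004   0.0242 -0.0013]
0.0 [ 0.6817 -0.091   0.2253] [-0.0037 -0.0019  0.0733] [-0.004   0.0242 -0.0013]
```

Centred within 5 mm. I'll descend.

{"method": "drive_tool", "body": {"moves": [{"slide": [-0.003,-0.002,0.012],"angular": [0,0.01,0]},{"slide": [-0.001,0,0.015],"angular": [0,0.01,0]},{"slide": [0,0,0.016],"angular": [0,0,0]},{"slide": [0,0,0.014],"angular": [0,0,0]},{"slide": [0,0,0.008],"angular": [0,0,0]}]}}

```text
clock: 9.45
position: [0.6786, -0.0825, 0.2278]
tcp_rot: [0.993, 0.046, -0.104, 0.0]
contact_force: [-0.5, -0.7, -0.6]
opening: 0.998
```

```bash
python3 g.py -.32 -.2 0; python3 - <<'E'
from h import *
from workcell import bot
p,d=bot.camera("scene");cv2.imwrite("pics/s11.png",cv2.resize(p[130:330,200:450],None,fx=3,fy=3))
p,d=bot.camera("wrist");cv2.imwrite("pics/w11.png",p)
E
```

```text
t9.45 p [ 0.6786 -0.0825  0.2278] F [-0.5 -0.7 -0.6] op 0.998 J [ 0.29  0.69 -0.45  1.21  0.27  1.51 -0.05]
tool lean -0.209 side 0.008
grasp pt in cradle [ 0.0686 -0.0814  0.2461]
0.0 [ 0.6817 -0.091   0.2253] [0.0027 0.0087 0.0019] [-0.0076  0.0086  0.0069]
```

View pics/s11.png

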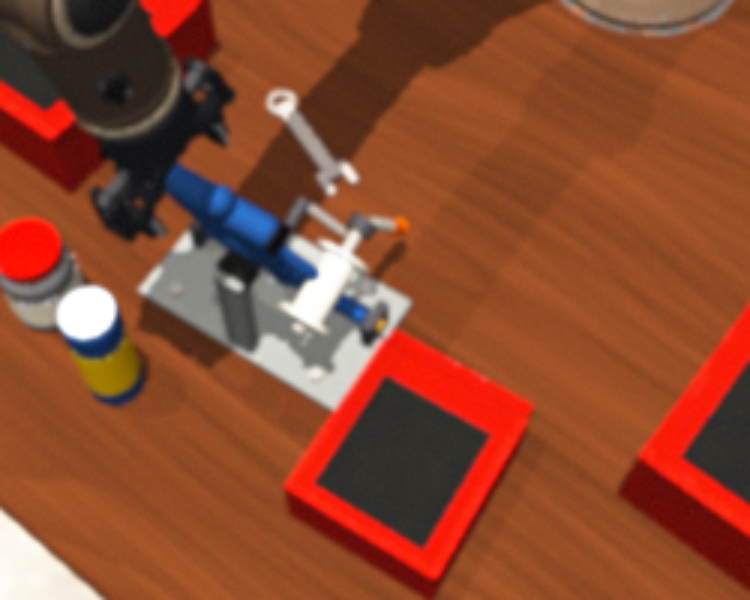

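View pics/w11.png

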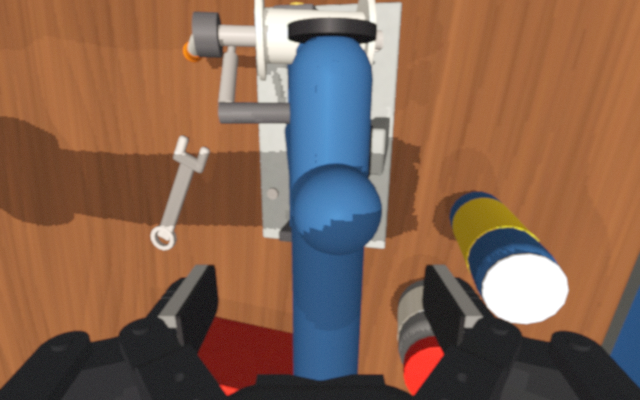

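The wrist view shows the tube centred between the pads (pads at x≈195 and 445, tube at 325). The stand is down, with its foot at (190,50). I'll close the gripper.

{"method": "drive_tool", "body": {"moves": [{"slide": [0.001,0.006,0],"angular": [0,0,0]},{"slide": [0,0,0],"angular": [0,0,0]},{"slide": [0,0,0],"angular": [0,0,0]},{"slide": [0,0,0],"angular": [0,0,0]},{"slide": [0,0,0],"angular": [0,0,0]}], "gripper": -1}}

```text
clock: 9.97
position: [0.682, -0.088, 0.2323]
tcp_rot: [0.994, 0.047, -0.101, 0.001]
contact_force: [5.8, 1.3, -4.0]
opening: 0.306
```

{"method": "drive_tool", "body": {"moves": [{"slide": [0,0,0],"angular": [0,0,0]},{"slide": [0,0,0],"angular": [0,0,0]},{"slide": [0,0,0],"angular": [0,0,0]},{"slide": [0,0,0],"angular": [0,0,0]},{"slide": [0,0,0],"angular": [0,0,0]}]}}

```text
clock: 10.38
position: [0.6822, -0.0879, 0.2323]
tcp_rot: [0.994, 0.047, -0.101, 0.001]
contact_force: [0.6, -0.1, -0.3]
opening: 0.307
```

```bash
python3 g.py -.32 -.2 0; python3 g.py -.24 -.12 0
```

```text
t10.38 p [ 0.6822 -0.0879  0.2323] F [ 0.6 -0.1 -0.3] op 0.307 J [ 0.29  0.69 -0.45  1.19  0.27  1.52 -0.04]
tool lean -0.203 side 0.007
grasp pt in cradle [ 0.0717 -0.0871  0.2506]
0.0 [ 0.6817 -0.091   0.2253] [0.0006 0.0031 0.007 ] [-0.0071  0.0031  0.007 ]
t10.38 p [ 0.6822 -0.0879  0.2323] F [ 0.6 -0.1 -0.3] op 0.307 J [ 0.29  0.69 -0.45  1.19  0.27  1.52 -0.04]
tool lean -0.203 side 0.007
grasp pt in cradle [ 0.0717 -0.0871  0.2506]
0.0 [ 0.6659 -0.0924  0.23  ] [-0.0159  0.003   0.0056] [-0.0074  0.0831  0.0067]
```

It is gripped, but the grasp point sits about 7 mm above the tube axis. There's plenty of time, so I'll regrip deeper.

{"method": "drive_tool", "body": {"moves": [{"slide": [0,0,0],"angular": [0,0,0]},{"slide": [0,0,0],"angular": [0,0,0]},{"slide": [0,0.003,0.004],"angular": [0,0,0]},{"slide": [0,0,0.004],"angular": [0,0,0]},{"slide": [0,0,0.002],"angular": [0,0,0]}], "gripper": 0.3}}

```text
clock: 10.8
position: [0.6807, -0.0911, 0.2224]
tcp_rot: [0.994, 0.047, -0.101, 0.001]
contact_force: [0.1, 0.4, -0.2]
opening: 0.654
```

```bash
python3 g.py -.32 -.2 0
```

```text
t10.80 p [ 0.6807 -0.0911  0.2224] F [ 0.1  0.4 -0.2] op 0.654 J [ 0.3   0.7  -0.45  1.21  0.28  1.5  -0.04]
tool lean -0.202 side 0.007
grasp pt in cradle [ 0.0699 -0.0901  0.2408]
0.0 [ 0.6817 -0.091   0.2253] [ 0.0003  0.     -0.0029] [-0.007   0.0018  0.0077]
```

{"method": "drive_tool", "body": {"moves": [{"slide": [0,0,0],"angular": [0,0,0]},{"slide": [0,0,0],"angular": [0,0,0]},{"slide": [0,0,0],"angular": [0,0,0]},{"slide": [0,0,0],"angular": [0,0,0]},{"slide": [0,0,0],"angular": [0,0,0]}], "gripper": -1}}

```text
clock: 11.22
position: [0.6806, -0.0914, 0.2217]
tcp_rot: [0.994, 0.047, -0.101, 0.001]
contact_force: [0.4, -0.0, -0.9]
opening: 0.313
```

{"method": "drive_tool", "body": {"moves": [{"slide": [0,0,0],"angular": [0,0,0]},{"slide": [0,0,0],"angular": [0,0,0]},{"slide": [0,0,0],"angular": [0,0,0]},{"slide": [0,0,0],"angular": [0,0,0]},{"slide": [0,0,0],"angular": [0,0,0]}]}}

```text
clock: 11.63
position: [0.6806, -0.0914, 0.2217]
tcp_rot: [0.994, 0.046, -0.101, 0.001]
contact_force: [0.6, -0.4, -1.6]
opening: 0.313
```

```bash
python3 g.py -.32 -.2 0;  python3 g.py -.24 -.12 0
```

```text
t11.63 p [ 0.6806 -0.0914  0.2217] F [ 0.6 -0.4 -1.6] op 0.313 J [ 0.3   0.7  -0.45  1.21  0.28  1.5  -0.04]
tool lean -0.202 side 0.007
grasp pt in cradle [ 0.0698 -0.0905  0.2401]
0.0 [ 0.6817 -0.091   0.2253] [ 0.0003 -0.0003 -0.0036] [-0.007   0.0021  0.0068]
t11.63 p [ 0.6806 -0.0914  0.2217] F [ 0.6 -0.4 -1.6] op 0.313 J [ 0.3   0.7  -0.45  1.21  0.28  1.5  -0.04]
tool lean -0.202 side 0.007
grasp pt in cradle [ 0.0698 -0.0905  0.2401]
0.0 [ 0.6659 -0.0924  0.23  ] [-0.0161 -0.0005 -0.0051] [-0.0072  0.0821  0.0065]
```

The tube is held at opening 0.313. The grasp point measured in the cradle gives a lean of -0.32 at radius 0.221, which agrees with the model. I'll raise the frame along its arc.

```bash
cat > r.py <<'E'
from h import *
from workcell import bot
import sys
s=bot.sense();brief(s)
q=Ro.from_quat(s["tcp_rot"]);z=Rc.inv().apply(q.apply([0,0,1]))
G=Rc.inv().apply(s["position"]-q.apply([0,0,.0187])-O)
print("tool lean",round(float(np.arctan2(z[0],-z[2])),3),"G",G.round(4),"r",round(float(np.hypot(G[0],G[2]-.03)),4),"frame lean est",round(float(-np.arctan2(G[0],G[2]-.03)),4))
for l in map(float,sys.argv[1:]):
    R=toolrot(cyaw+.0068,l+.118);P=frm(0,-.0905,.2214,l)+R.apply([0,0,.0187]);print(l,*delta(s,P,R))
E
python3 r.py -.28 -.22 -.16
```

```text
t11.63 p [ 0.6806 -0.0914  0.2217] F [ 0.6 -0.4 -1.6] op 0.313 J [ 0.3   0.7  -0.45  1.21  0.28  1.5  -0.04]
tool lean -0.202 G [ 0.0698 -0.0905  0.2401] r 0.2214 frame lean est -0.3207
-0.28 [-0.0082  0.0001 -0.0009] [-0.0083  0.04   -0.    ]
-0.22 [-0.0204  0.     -0.0017] [-0.0083  0.1    -0.0003]
-0.16 [-0.0325 -0.     -0.0016] [-0.0083  0.16   -0.0005]
```

{"method": "drive_tool", "body": {"moves": [{"slide": [-0.006,0,-0.001],"angular": [0,0.03,0]},{"slide": [-0.006,0,-0.001],"angular": [0,0.03,0]},{"slide": [-0.006,0,-0.001],"angular": [0,0.03,0]},{"slide": [-0.006,0,-0.001],"angular": [0,0.03,0]},{"slide": [-0.006,0,-0.001],"angular": [0,0.03,0]}]}}

```text
clock: 12.05
position: [0.6514, -0.0938, 0.2294]
tcp_rot: [0.999, 0.047, -0.025, -0.003]
contact_force: [0.2, -0.1, -1.4]
opening: 0.308
```

```bash
python3 r.py -.16 -.08 0
```

```text
t12.05 p [ 0.6514 -0.0938  0.2294] F [ 0.2 -0.1 -1.4] op 0.308 J [ 0.39  0.55 -0.49  1.44  0.25  1.27 -0.03]
tool lean -0.05 G [ 0.0376 -0.0903  0.2481] r 0.2213 frame lean est -0.1706
-0.16 [-0.0022  0.0003 -0.0003] [-0.0085  0.0079 -0.0005]
-0.08 [-0.0183  0.0002 -0.0017] [-0.0085  0.0879 -0.0009]
0.0 [-0.0346  0.0001 -0.0017] [-0.0084  0.1679 -0.0012]
```

Following well, with small forces. Now for the rest of the arc.

{"method": "drive_tool", "body": {"moves": [{"slide": [-0.007,0,-0.0005],"angular": [0,0.034,0]},{"slide": [-0.007,0,-0.0005],"angular": [0,0.034,0]},{"slide": [-0.007,0,-0.0005],"angular": [0,0.034,0]},{"slide": [-0.007,0,0],"angular": [0,0.034,0]},{"slide": [-0.005,0,0],"angular": [0,0.025,0]}]}}

```text
clock: 12.47
position: [0.6167, -0.0967, 0.2328]
tcp_rot: [0.997, 0.046, 0.06, -0.006]
contact_force: [0.3, 0.8, 0.1]
opening: 0.308
```

```bash
python3 r.py 0
```

```text
t12.47 p [ 0.6167 -0.0967  0.2328] F [0.3 0.8 0.1] op 0.308 J [ 0.49  0.39 -0.53  1.67  0.21  1.01  0.  ]
tool lean 0.121 G [-0.0004 -0.0902  0.2513] r 0.2213 frame lean est 0.0019
0.0 [ 0.0004  0.0005 -0.    ] [-0.0067 -0.0029 -0.0014]
```

{"method": "drive_tool", "body": {"moves": [{"slide": [0,0,0],"angular": [0,0,0]},{"slide": [0,0,0],"angular": [0,0,0]},{"slide": [0,0,0],"angular": [0,0,0]},{"slide": [0,0,0],"angular": [0,0,0]},{"slide": [0,0,0],"angular": [0,0,0]}]}}

```text
clock: 12.88
position: [0.6156, -0.0968, 0.2328]
tcp_rot: [0.997, 0.046, 0.06, -0.006]
contact_force: [-0.7, -0.3, -1.1]
opening: 0.314
```

```bash
python3 r.py 0; python3 - <<'E'
from h import *
from workcell import bot
for n,c in(("scene",(150,330,190,410)),("top",(110,270,230,410))):
    p,d=bot.camera(n);k=bot.calibration(n);K,T=k["mtx"],k["world_to_cam"]
    print(n,"foot",proj(frm(-.095,.0312,-.01,0),K,T).round(1),"tube ends",proj([frm(0,-.159,.225,0),frm(0,.014,.225,0)],K,T).round(1).tolist())
    a,b,e,f=c;cv2.imwrite(f"pics/{n}12.png",cv2.resize(p[a:b,e:f],None,fx=3.6,fy=3.3,interpolation=cv2.INTER_CUBIC))
E
```

```text
t12.88 p [ 0.6156 -0.0968  0.2328] F [-0.7 -0.3 -1.1] op 0.314 J [ 0.49  0.39 -0.53  1.68  0.21  1.01  0.  ]
tool lean 0.12 G [-0.0015 -0.0902  0.2514] r 0.2214 frame lean est 0.0066
0.0 [0.0014 0.0005 0.0001] [-0.0062 -0.0018 -0.0013]
scene foot [[332.4 210.6]] tube ends [[253.1, 156.8], [308.4, 186.6]]
top foot [[315.6 228. ]] tube ends [[377.9, 180.8], [316.9, 187.8]]
```

View pics/scene12.png

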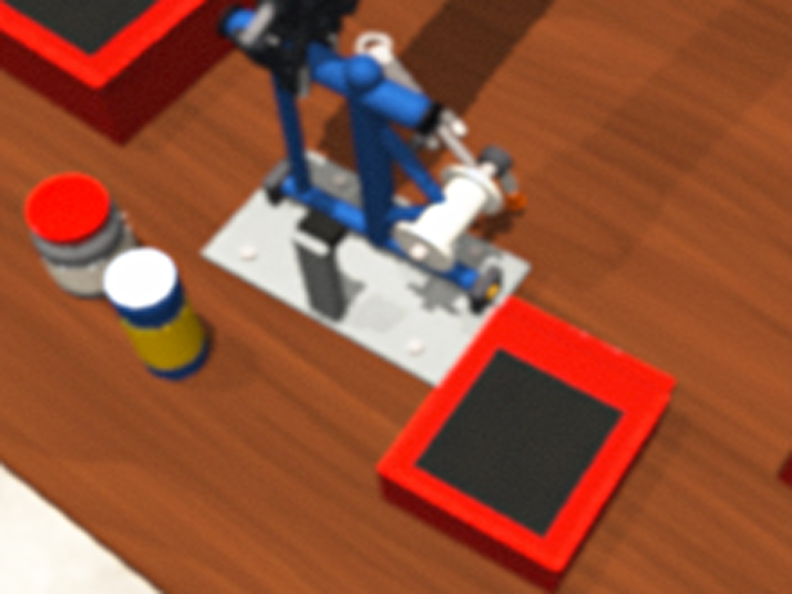

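View pics/top12.png

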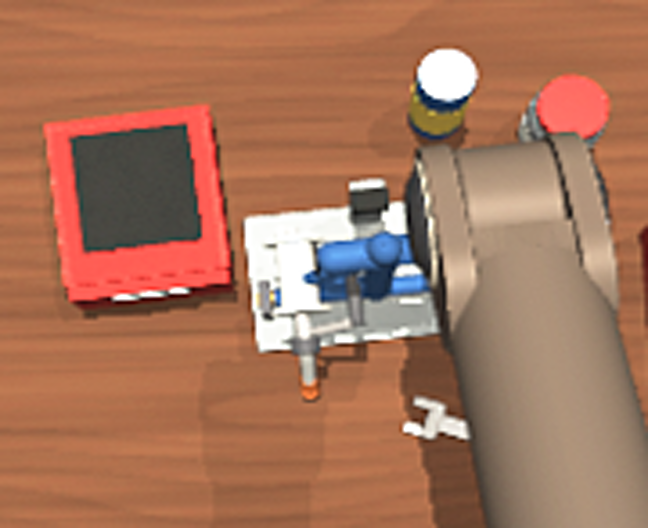

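The frame is upright in the gripper. The foot is at native (333.6,211.5) and predicted at (332.4,210.6) for upright with the stand fully down. In the top view it is at (315.8,228.8) against a predicted (315.6,228.0). The drawer is flush. The jar, can and wrench are where they were, as far as they can be seen. I'll hand in.

```bash
python3 - <<'E'
from workcell import bot
print(bot.close_job()); s=bot.sense();print(s["clock"],s["position"],s["opening"],s["contact_force"])
E
```

```text
the job is handed in; nothing more can be done
None
the job is handed in; nothing more can be done
```

The job is done and handed in at about 13 s, with the frame held upright in the gripper. No verdict was reported.

- **Drawer:** I pushed it home with shut fingers on the clear half. Its front measured at x = 0.605 m, against 0.604 m expected when home, and the gap to the unit was gone in both views. The push was firm: the wrist read about 43 N (36 N along x) against the stop before I backed off. That is above the 40 N limit for the arm and gripper body. I took the contact to be at the fingertips only, but I did not check that.
- **Kickstand:** I pushed it down with about 2 N until it snapped down by itself. The foot was within 2 pixels of where it should be fully down, and the frame did not shift during the push.
- **Frame:** My first grip sat about 7 mm too high on the tube, so I regripped deeper before raising. My last estimate of the lean was about 0.005 rad from upright, with the gripper opening at 0.31 and forces around 1 N.
- **Jar, can and wrench:** They looked unmoved in the last pictures, though the arm partly hid the jar and the wrench in the top view.

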